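# Take the used filter cartridge off the tile saw's water filter unit

## Robot

A 7-joint arm with a two-finger parallel gripper is mounted at the origin on the work surface. World frame = base frame: x ahead of the robot, y to its left, z up, the work surface at z = 0. Lengths are in m, angles in rad, forces in N, time in s.
With the tool pointing down it reaches from about 0.425 to 0.825 m from the base axis. Payload 3.6 kg.
Tool frame: the origin (TCP) lies on the centre line of the jaws, within the pads' length; the fingertips stand 14 mm ahead of it and the grasp point (between the pads) lies 5 mm behind it; x points along the fingers, y is the direction in which the jaws open and shut, and the axes are right-handed (so a half turn about x gives the same grasp; the last joint's range is limited). The gripper opens to 85 mm and grips with 20 to 120 N. Pads are 22 mm wide; open, the fingers measure 114 mm over their backs; the gripper's body (76 mm by 85 mm) begins 54 mm behind the grasp point. The pads swing forward as they close: fully open they stand 13 mm farther back than shut.
Start: joints at [1.282, 0.615, -0.013, 1.423, 0.008, 1.103, -0.04], TCP at [0.169, -0.628, 0.245] pointing down, gripper open.
Joint ranges: [-3.12, 3.12], [-0.3, 2.06], [-1.34, 1.32], [0.26, 2.42], [-1.36, 4.5], [0.01, 1.98], [-2.84, 2.84]. Speed limits (rad/s): [2.79, 2.79, 3.14, 3.14, 3.14, 3.14, 3.14].

## Interface

Orientations are given as [roll, pitch, yaw] about the fixed x, y, z axes, in that order (R = Rz(yaw) Ry(pitch) Rx(roll)).
In Python, from station import bot gives the robot as it stands.
- The arm moves only by the tool step_arm, never from a script. Its argument "targets" is a list of rows, each a list of 6 numbers: the shift along the tool's x, y, z in mm, then the turn, a rotation vector about the tool's x, y, z in rad. In form: [[tx, ty, tz, wx, wy, wz], ...]. A call has 1 to 12 rows; each row is the pose to reach, as a shift and turn from the pose commanded when the call began, along the tool's axes at that moment; what a row does not reach only later rows make up. A row lasts 1/12 s, in which the tool goes at most 41.7 mm and 7.16 degrees, less where a joint would pass 70% of its speed; a pose out of reach is approached as far as the arm can. A call with a gripper value outside its range is refused whole. "jaw" is the opening, from 0 (shut) to 1 (fully open), set as the call begins (left out, the last holds). The fingers move at their own pace and stop on an object; "force" is the grip in N (left out, the last holds). Time passes only in rows, so rows that repeat a pose let the fingers close. It gives the time, the measured TCP pose, the force and the opening at its end, in the units of the state.
- bot.read_state(): the state, without advancing time (a new reading comes with each control period).
- bot.camera(name): name is "scene" or "top" or "wrist"; returns a dict with "img" (480x640x3 uint8, red, green, blue), "camera_matrix" (3x3 intrinsics, pixels), "D" ([k1, k2, p1, p2, k3] as OpenCV has them; the pictures are not rectified), "R" (3x3) and "t" (3): a world point X has camera coordinates R X + t; the wrist camera has in their place "hand_eye" (4x4, takes a point from camera to tool coordinates, whose origin is the TCP and whose axes are the tool frame's). Camera axes: x right, y down, z forward; pixel columns grow to the right and rows downward; lengths in m; the calibration is good to about 2 mm. A picture is of the moment at which its call begins: read the wrist's pose just before it. There is no depth.
- bot.job_done(): hands the job in, once; it reports no verdict.
Trained networks look in the newest picture that a camera, given by its name, has taken for a name from the list of things; names that differ only in an ending like _2 or _b are one class to them, and where a whole thing is asked for, a point or a joint stands for the part that bears it (a point fixed in the world has none). Each returns a list of dicts, best first, with "score" (0 to 1); they miss things now and then, are a little off and sometimes report something else, mostly with a low value. They report only what shows in the picture. A call takes as long as a camera call.
- bot.trace(camera, name): "pixels" (480x640 bool, what is visible of it) and "pixel" ([column, row] in pixels, amid what is visible of it).
- bot.tip_of(camera, name): "pixel" ([column, row] in pixels: a listed point, or the origin of a listed thing).
The state is a dict: "time_s": time; "q": joint angles; "joint_vel": joint speeds; "joint_efforts": joint torques, N m; "tcp_pos": TCP position; "tool_rot": TCP orientation; "wrist_force": force on the tool from outside, world axes, zero at the start; "wrist_torque": the same for the moment, N m; "gripper_width": opening from 0.0 (shut) to 1.0 (fully open).
Only numpy, scipy, OpenCV 4.12 (cv2) and the standard library are available. Lean on these libraries where they do the work, as an engineer would, in place of code of your own. Each camera call takes 0.05 s, during which the arm holds its last target.

## Task

Unlock the blue filter cartridge on the white filter unit by pushing the red release button all the way down (it stays down), turn the cartridge a quarter turn counter-clockwise (seen from above) by its yellow fin, then lift it off and stand it upright on the floor of the shallow green tray. Keep the cartridge upright all the way, set it down rather than dropping it, and leave the tiles, bottle and mallet where they are.

Things in the scene. Friction and masses are not known exactly. Their poses are not given: they have to be found in the camera images.
- unit: White sheet-metal filter unit, 230 (x) by 210 (y) by 60 mm high, fixed. Origin: centre of its underside on the table, straight below the bayonet's axis; z up. The cartridge stands on its deck. Cartridge yaw 0 relative to the unit (fin along the unit's x axis) = locked.
- mount (a point): Bayonet axis at the unit's deck, 60 mm over the table. Around it: a steel ring 13 mm high and two dark hold-down lips, 140 mm across, 31 mm high, around the unit's +x and -x. Button up: the cartridge cannot turn. Button down: it turns easily (1 to 3 N at the fin's end), only counter-clockwise from above, lifts free from about 70 degrees and meets stops at about 92 degrees.
- release_top (a point): Centre of the top face of the red release button, 28 mm across, standing in a black collar 36 mm across on the unit's deck; at (84, 40) mm in the unit's x, y. At the start about 122 mm over the table, 16 mm proud of the collar; it is pressed straight down by 12 mm to 4 mm proud.
- release (a joint): Travel of the release button, m: 0 = up (locked), 0.012 = fully down (unlocked; releases from 0.010). It moves against about 4 N of friction and stays where it is left.
- filter_mid (a point): Centre of the cartridge, on its axis, 55 mm over its underside (which stands on the deck at the start). z up, x along the fin. 110 mm high, 0.35 to 0.7 kg: grey foot 68 mm across up to 14 mm, in the mount's ring; two steel lugs under the fin's ends, 122 mm over both, 24 mm wide, height 14 to 22 mm; blue drum 80 mm across up to 70 mm; yellow fin on top.
- fin_mid (a point): Centre of the upright yellow fin on the cartridge, on its axis, 90 mm over its underside. x along the fin: 140 mm long, 16 mm thick, 40 mm high (height 70 to 110 mm), overhanging the drum by 30 mm at each end. It can be pushed sideways near an end or grasped across its thickness from above.
- tray: Shallow open green plastic tray, fixed, 260 (x) by 200 (y) mm outside, walls 5 mm thick and 16 mm high, inner floor about 5 mm over the table. Origin: centre of its underside.
- tiles_mid (a point): Bystander: stack of four 100 mm square tiles, 32 mm high; point at its centre.
- bottle_mid (a point): Bystander: white bottle with red cap, 64 mm across, 180 mm high; point at its centre.
- mallet_mid (a point): Bystander: lying mallet with black rubber head (55 by 100 by 64 mm, 75 mm along +x) and wooden handle reaching 150 mm along -x; point on the handle's axis, 32 mm up.

How it is judged:
On the way, in this order (a step that is already met when the one before it is completed fails the run):
1. the release button is pushed fully down (value of joint release above 0.01 m), for 0.1 s.
2. the cartridge is turned about a quarter turn while still seated (angle between the x axis of filter_mid and the x axis of unit, either way round above 1.25 rad and z of filter_mid in the frame of unit below 0.122 m and value of joint release above 0.01 m), for 0.1 s.
3. the cartridge is lifted clear of the mount (z of filter_mid in the frame of unit above 0.135 m), for 0.1 s.
At the end, for the whole second after the job is handed in: The cartridge stands upright (within 0.08 rad), at rest, with its foot flat on the tray's inner floor (centre within 95 mm in the tray's x and 65 mm in its y of the tray's centre), released (x of filter_mid in the frame of tray between -0.095 and 0.095 m and y of filter_mid in the frame of tray between -0.065 and 0.065 m and z of filter_mid in the frame of tray below 0.065 m and angle between filter_mid's own z axis and vertical below 0.08 rad and contact force between filter and tray above 1 N and linear speed of filter below 0.03 m/s); the robot touches nothing.
It fails at once if the cartridge is tipped more than 0.35 rad (angle between filter_mid's own z axis and vertical above 0.35 rad).
It fails at once if the cartridge is slammed on the tray (over 60 N) (contact force between filter and tray above 60 N).
It fails at once if the cartridge is dropped: it falls freely over the tray from more than 10 mm above its floor (x of filter_mid in the frame of tray between -0.15 and 0.15 m and y of filter_mid in the frame of tray between -0.12 and 0.12 m and z of filter_mid in the frame of tray above 0.07 m and contact force between filter and anything else below 0.2 N).
It fails at once if the tiles, bottle or mallet are moved more than 30 mm (distance of any of tiles_mid, bottle_mid, mallet_mid from where it was at the start of the episode above 0.03 m).
It also fails if it takes over 69 s, if anything falls off the work surface, if the arm or the gripper's body presses on something with over 40 N, if the wrist force passes 120 N, or if a joint passes its speed limit or range.

## Working session

There is one attempt and no reset: what is moved stays moved. The work goes in short steps, Python scripts to look and compute and a tool call to move; the robot and the scene stay as the last step left them, time stands still between calls to the robot, and variables do not carry over. Pictures are saved under pics/ and viewed, and the job is handed in when it is done.

Besides the shell and the picture viewer there is one more tool, called after ">>>" as name(argument=value, ...), one argument or row to a line, values as JSON. step_arm: Moves the arm, as the interface text tells. Its arguments: {"type":"object","properties":{"targets":{"type":"array","items":{"type":"array","items":{"type":"number"}}},"jaw":{"type":"number"},"force":{"type":"number"}},"required":["targets"]}

```bash
ls; mkdir -p pics; python3 - <<'E'
from station import bot
import cv2
s=bot.read_state();print(s)
for c in ["scene","top","wrist"]:
    r=bot.camera(c)
    cv2.imwrite(f"pics/{c}0.png",r["img"][:,:,::-1])
    print(c,{k:v for k,v in r.items() if k!="img"})
E
```

```text
pics
{'time_s': 0.0, 'q': array([ 1.28153126,  0.61593492, -0.01259799,  1.42492192,  0.00812219,
        1.10334706, -0.04038865]), 'joint_vel': array([-0.00155966,  0.00071508, -0.00014091, -0.00043528, -0.00133528,
       -0.00043314,  0.00027808]), 'joint_efforts': array([-2.98742571e-04, -4.69210482e+01,  2.59155063e-01, -1.71030629e+01,
        1.00283351e-02,  9.53722367e-03, -2.52851990e-06]), 'tcp_pos': array([ 0.16864532, -0.62699208,  0.24412031]), 'tool_rot': array([-1.5446913 ,  1.5682357 ,  1.85973947]), 'wrist_force': array([-0.29374482,  0.09156171, -0.46454373]), 'wrist_torque': array([0.02780715, 0.00258471, 0.03437664]), 'gripper_width': 1.000643077028684}
scene {'camera_matrix': array([[484.18621675,   0.        , 327.51125515],
       [  0.        , 484.18621675, 237.02542662],
       [  0.        ,   0.        ,   1.        ]]), 'D': array([-0.04828857,  0.        ,  0.        ,  0.        ,  0.        ]), 'R': array([[ 0.79925593,  0.60070656,  0.01848188],
       [ 0.39190276, -0.49762931, -0.77380701],
       [-0.45563383,  0.62571295, -0.63315174]]), 't': ar
[... 409 characters left out ...]
17793963, -0.00227666, -0.98403877]]), 't': array([0.00646926, 0.624618  , 1.31246671])}
wrist {'camera_matrix': array([[430.14751036,   0.        , 315.71215713],
       [  0.        , 430.14751036, 239.50427456],
       [  0.        ,   0.        ,   1.        ]]), 'D': array([-0.01713804,  0.        ,  0.        ,  0.        ,  0.        ]), 'hand_eye': array([[ 2.42709592e-05, -3.12353393e-01,  9.49965977e-01,
        -1.29305971e-01],
       [ 9.99999276e-01,  1.15009904e-03,  3.52608835e-04,
        -7.86393966e-04],
       [-1.20269353e-03,  9.49965281e-01,  3.12353194e-01,
        -8.13268587e-02],
       [ 0.00000000e+00,  0.00000000e+00,  0.00000000e+00,
         1.00000000e+00]])}
```

View pics/scene0.png

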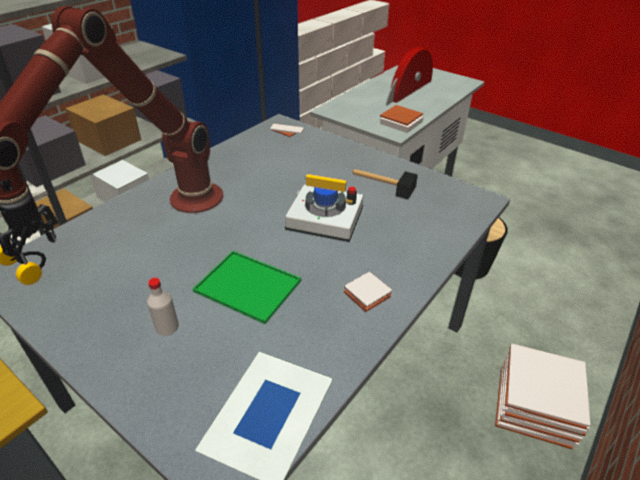

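View pics/top0.png

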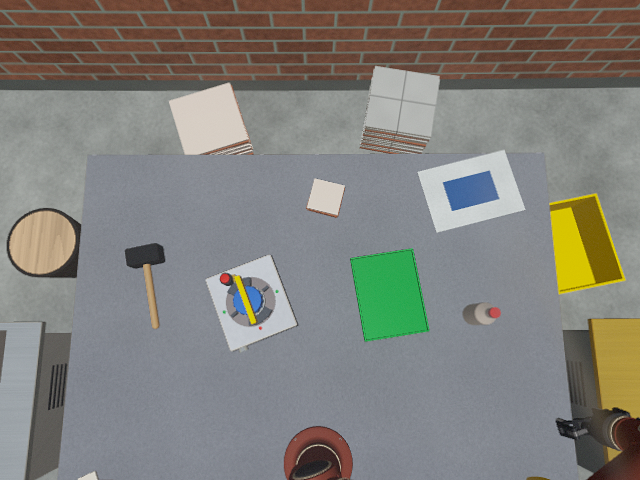

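View pics/wrist0.png

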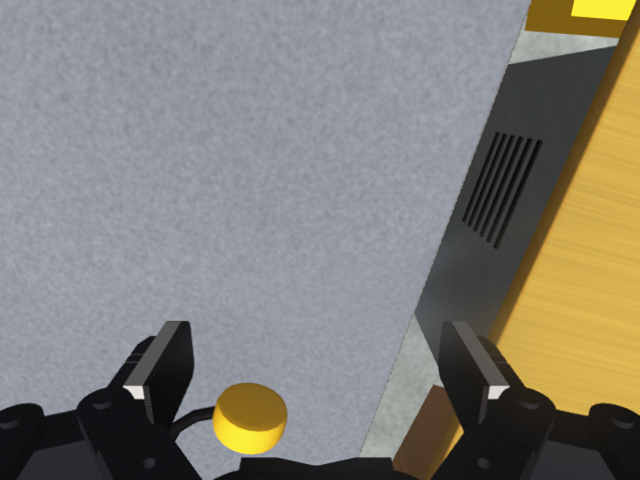

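```bash
cat > h.py <<'E'
from station import bot
import numpy as np, cv2
from scipy.spatial.transform import Rotation as Ro
def ray(c,px,r):
    K=r["camera_matrix"];D=r["D"]
    u=cv2.undistortPoints(np.array([[px]],float),K,D)[0,0]
    d=np.array([u[0],u[1],1.])
    if "R" in r: R=r["R"].T;return -R@r["t"],R@d
    s=bot.read_state();T=Ro.from_euler('xyz',s["tool_rot"]).as_matrix()
    H=r["hand_eye"]
    return T@H[:3,3]+s["tcp_pos"],T@H[:3,:3]@d
def atz(o,d,z): return o+d*(z-o[2])/d[2]
def tri(rays):
    A=np.zeros((3,3));b=np.zeros(3);
    for o,d in rays:
        d=d/np.linalg.norm(d);P=np.eye(3)-np.outer(d,d);A+=P;b+=P@o
    x=np.linalg.solve(A,b)
    res=[np.linalg.norm((np.eye(3)-np.outer(d,d)/(d@d))@(x-o))*1000 for o,d in rays]
    return x,res
E
python3 - <<'E'
from h import *
C={c:bot.camera(c) for c in ["scene","top"]}
for n in ["unit","mount","release_top","filter_mid","fin_mid","tray","tiles_mid","bottle_mid","mallet_mid"]:
    rs=[]
    for c in C:
        l=bot.tip_of(c,n)
        print(n,c,[(np.round(a["pixel"],1).tolist(),round(a["score"],2)) for a in l[:2]])
        if l: rs.append(ray(c,l[0]["pixel"],C[c]))
    if len(rs)==2:
        x,e=tri(rs);print("   ",x.round(4),np.round(e,1))
E
```

```text
unit scene [([323.5, 218.9], 0.91)]
unit top [([255.7, 304.9], 0.98)]
    [ 0.4575  0.1918 -0.0066] [2.6 2.6]
mount scene [([325.4, 204.7], 0.72)]
mount top [([248.7, 299.2], 0.68)]
    [0.4664 0.2003 0.0567] [3.8 3.8]
release_top scene [([354.9, 187.1], 0.51)]
release_top top [([223.7, 277.9], 0.49)]
    [0.5302 0.2702 0.1191] [5.1 5.1]
filter_mid scene [([324.3, 189.3], 0.82)]
filter_mid top [([244.5, 299.7], 0.61)]
    [0.4601 0.2024 0.1184] [5. 5.]
fin_mid scene [([324.5, 183.6], 0.6)]
fin_mid top [([242.7, 297.6], 0.86)]
    [0.463  0.2024 0.1434] [6.9 6.9]
tray scene [([247.0, 288.7], 0.67)]
tray top [([388.8, 292.9], 0.65)]
    [ 0.4895 -0.2277 -0.0083] [2. 2.]
tiles_mid scene [([367.3, 291.5], 0.83)]
tiles_mid top [([327.3, 197.5], 0.92)]
    [ 0.7955 -0.0351  0.0167] [1.1 1.1]
bottle_mid scene [([162.0, 304.1], 0.69)]
bottle_mid top [([483.7, 312.8], 0.94)]
    [ 0.4261 -0.4785  0.0936] [2. 2.]
mallet_mid scene [([386.7, 178.9], 0.84)]
mallet_mid top [([151.9, 277.5], 0.79)]
    [0.5363 0.4978 0.0438] [1.4 1.4]
```

The scene and top views show the unit near top px (250,300) with its button at (226,279). The tray is at (389,294), the bottle at (483,314), the tiles at (326,198) and the mallet at (148,280). The triangulated points fit the given heights. Next I'll work out the tool axes and the approach move.

```bash
cat >> h.py <<'E'
def Rdown(yaw):
    # tool x down; tool y horizontal at world angle yaw
    x=np.array([0,0,-1.]);y=np.array([np.cos(yaw),np.sin(yaw),0]);return np.c_[x,y,np.cross(x,y)]
def delta(p,yaw,base=None):
    s=bot.read_state();T=Ro.from_euler('xyz',s["tool_rot"]).as_matrix();p0=s["tcp_pos"]
    if base is not None: p0,T=base
    t=T.T@(np.array(p)-p0)*1000; w=Ro.from_matrix(T.T@Rdown(yaw)).as_rotvec()
    return np.r_[t.round(1),w.round(4)]
E
python3 - <<'E'
from h import *
s=bot.read_state();T=Ro.from_euler('xyz',s["tool_rot"]).as_matrix()
print(T.round(3)); print(s["time_s"],np.degrees(np.arctan2(T[1,1],T[0,1])))
C={c:bot.camera(c) for c in ["scene","top"]}
for n in ["tray","unit"]:
    m=bot.trace("top",n)[0]["pixels"].astype(np.uint8)
    c,_=cv2.findContours(m,cv2.RETR_EXTERNAL,cv2.CHAIN_APPROX_NONE);c=max(c,key=cv2.contourArea)
    b=cv2.boxPoints(cv2.minAreaRect(c));z=.016 if n=="tray" else .06
    P=np.array([atz(*ray("top",p,C["top"]),z) for p in b]);print(n,P.round(3).tolist(),P.mean(0).round(4),[np.degrees(np.arctan2(*(P[(i+1)%4]-P[i])[[1,0]])).round(1) for i in range(4)],[np.linalg.norm(P[(i+1)%4]-P[i]).round(3) for i in range(4)])
for c in C:
    m=bot.trace(c,"fin_mid")
    print(c,m[0]["score"],m[0]["pixel"],m[0]["pixels"].sum())
E
```

```text
[[-0.     0.26  -0.966]
 [ 0.    -0.966 -0.26 ]
 [-1.    -0.     0.   ]]
1.15 -74.94412127795054Traceback (most recent call last):
  File "<stdin>", line 6, in <module>
IndexError: list index out of range
```

```bash
python3 - <<'E'
from h import *
print(delta([.5,-.25,.3],np.radians(-69)))
E
```

```text
[-5.470e+01 -2.786e+02 -4.179e+02 -1.036e-01 -0.000e+00  0.000e+00]
```

>>> step_arm(
  targets=[
    [-55,0,-20,0,0,0],
    [-55,-278,-418,-0.1,0,0],
    [-55,-278,-418,-0.1,0,0],
    [-55,-278,-418,-0.1,0,0],
    [-55,-278,-418,-0.1,0,0],
    [-55,-278,-418,-0.1,0,0],
    [-55,-278,-418,-0.1,0,0],
    [-55,-278,-418,-0.1,0,0],
    [-55,-278,-418,-0.1,0,0],
    [-55,-278,-418,-0.1,0,0],
    [-55,-278,-418,-0.1,0,0],
    [-55,-278,-418,-0.1,0,0],
  ],
  jaw=0,
)

```text
time_s: 2.3
tcp_pos: [0.4805, -0.2734, 0.2998]
tool_rot: [2.135, 1.57, -0.644]
wrist_force: [0.8, -0.3, 0.4]
gripper_width: 0.003
```

```bash
python3 - <<'E'
from h import *
s=bot.read_state();print(s["time_s"],s["q"].round(2),s["tcp_pos"],s["gripper_width"])
print(delta([.47,.2,.3],np.radians(-69)))
r=bot.camera("wrist");cv2.imwrite("pics/w1.png",r["img"][:,:,::-1])
E
```

```text
2.3 [ 0.56  0.41 -0.12  1.63  0.05  1.1  -0.78] [ 0.48050324 -0.27341117  0.29975924] 0.0029935556747010443
[-5.000e-01 -4.463e+02 -1.581e+02 -3.900e-03 -4.000e-04 -7.000e-04]
```

View pics/w1.png

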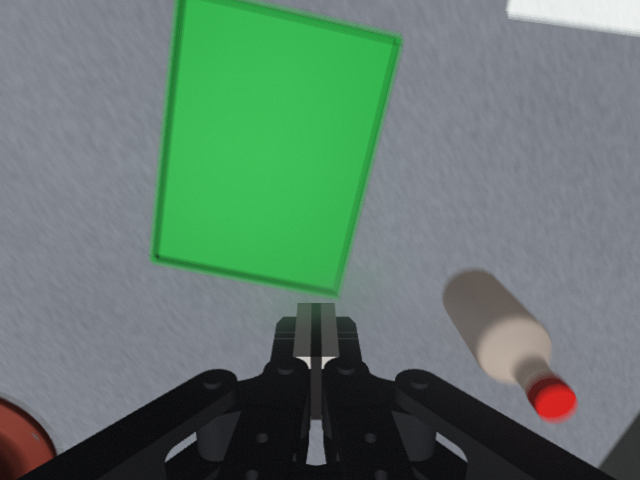

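The wrist view shows the whole tray, with corners near (400,38), (338,294) and (152,260), and the bottle clear to the right. Moving on to above the unit.

>>> step_arm(
  targets=[
    [0,-445,-158,0,0,0],
    [0,-445,-158,0,0,0],
    [0,-445,-158,0,0,0],
    [0,-445,-158,0,0,0],
    [0,-445,-158,0,0,0],
    [0,-445,-158,0,0,0],
    [0,-445,-158,0,0,0],
    [0,-445,-158,0,0,0],
    [0,-445,-158,0,0,0],
    [0,-445,-158,0,0,0],
    [0,-445,-158,0,0,0],
    [0,-445,-158,0,0,0],
  ],
)

```text
time_s: 3.35
tcp_pos: [0.4676, 0.2048, 0.2998]
tool_rot: [-1.997, 1.565, 1.518]
wrist_force: [0.0, 0.3, 0.8]
gripper_width: 0.0
```

```bash
cat > m.py <<'E'
from h import *
import sys
s=bot.read_state();print(s["time_s"],s["q"].round(2),s["tcp_pos"].round(4),s["joint_vel"].round(3))
r=bot.camera("wrist");img=r["img"][:,:,::-1].copy()
for n,z in [("mount",.06),("release_top",.122),("fin_mid",.15),("filter_mid",.115)]:
    l=bot.tip_of("wrist",n)
    for a in l[:1]:
        p=a["pixel"];print(n,np.round(p,1),round(a["score"],2),atz(*ray("wrist",p,r),z).round(4))
        cv2.circle(img,(int(p[0]),int(p[1])),3,(255,0,255),1)
l=bot.trace("wrist","release_top");
if l: print("trace rel",l[0]["pixel"],l[0]["score"],atz(*ray("wrist",l[0]["pixel"],r),.122).round(4))
# yellow fin top
hsv=cv2.cvtColor(r["img"],cv2.COLOR_RGB2HSV);m=cv2.inRange(hsv,(22,150,150),(35,255,255))
c,_=cv2.findContours(m,cv2.RETR_EXTERNAL,cv2.CHAIN_APPROX_NONE);c=max(c,key=cv2.contourArea)
b=cv2.boxPoints(cv2.minAreaRect(c));print("fin box",b.round(0).tolist())
P=np.array([atz(*ray("wrist",p,r),.17) for p in b]);print(P.round(4).tolist(),P.mean(0).round(4))
mr=cv2.inRange(hsv,(0,150,120),(8,255,255))
c,_=cv2.findContours(mr,cv2.RETR_EXTERNAL,cv2.CHAIN_APPROX_NONE)
for k in sorted(c,key=cv2.contourArea)[-3:]:
    (u,v),(w,h),_=cv2.minAreaRect(k);print("red",u,v,w,h,atz(*ray("wrist",(u,v),r),.122).round(4))
cv2.imwrite("pics/"+sys.argv[1],img)
E
python3 m.py w2.png
```

```text
3.35 [-0.24  0.36 -0.3   1.73  0.11  1.07 -1.77] [0.4676 0.2048 0.2998] [-0.243  0.087  0.028 -0.123  0.076  0.082 -0.27 ]
release_top [265.5 107.7] 0.72 [0.5267 0.2576 0.122 ]
fin_mid [324.1 234.2] 0.92 [0.4653 0.1888 0.15  ]
trace rel [272.5, 106.6] 0.91 [0.5303 0.2494 0.122 ]
fin box [[311.0, 132.0], [335.0, 132.0], [335.0, 285.0], [311.0, 285.0]]
[[0.5272, 0.2198, 0.17], [0.5321, 0.2066, 0.17], [0.4413, 0.1709, 0.17], [0.4357, 0.1856, 0.17]] [0.4841 0.1957 0.17  ]
red 265.0000305175781 104.00001525878906 39.59797668457031 38.18376159667969 [0.5301 0.2547 0.122 ]
```

View pics/w2.png

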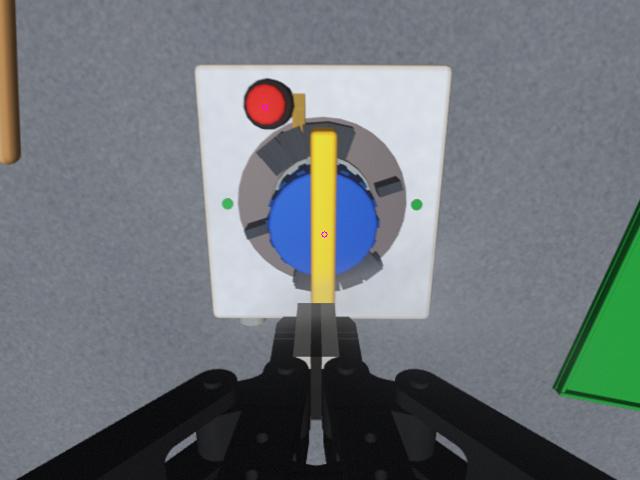

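Viewed while still moving: the button is at (266,104), the fin runs from (323,132) downward, and the fingers hide the fin's near end. I'll shift back, let the arm settle and measure again.

>>> step_arm(
  targets=[
    [0,0,40,0,0,0],
    [0,0,40,0,0,0],
    [0,0,40,0,0,0],
    [0,0,40,0,0,0],
    [0,0,40,0,0,0],
    [0,0,40,0,0,0],
  ],
)

```text
time_s: 4.15
tcp_pos: [0.4331, 0.1828, 0.2998]
tool_rot: [-3.014, 1.569, 0.489]
wrist_force: [-0.7, 0.6, -0.5]
gripper_width: -0.0
```

```bash
python3 m.py w3.png; python3 - <<'E'
from h import *
C={c:bot.camera(c) for c in ["scene","top"]}
cv2.imwrite("pics/top3.png",cv2.resize(C["top"]["img"][200:360,180:300,::-1],None,fx=4,fy=4,interpolation=cv2.INTER_CUBIC)[:600])
E
```

```text
4.15 [-0.22  0.29 -0.3   1.83  0.1   1.03 -1.76] [0.4331 0.1828 0.2998] [-0.004  0.006 -0.003  0.004  0.001  0.004 -0.001]
release_top [249.1  43.3] 0.83 [0.5251 0.2656 0.122 ]
fin_mid [311.2 175.9] 0.62 [0.4623 0.1982 0.15  ]
filter_mid [309.7 169.7] 0.93 [0.4602 0.199  0.115 ]
trace rel [252.4, 48.0] 0.81 [0.5226 0.2627 0.122 ]
fin box [[295.0, 59.0], [320.0, 59.0], [322.0, 285.0], [297.0, 285.0]]
[[0.5233, 0.2309, 0.17], [0.5284, 0.2178, 0.17], [0.4006, 0.1675, 0.17], [0.3946, 0.1828, 0.17]] [0.4617 0.1998 0.17  ]
red 248.25003051757812 41.74999237060547 42.42640686035156 40.305084228515625 [0.5253 0.2664 0.122 ]
```

View pics/w3.png

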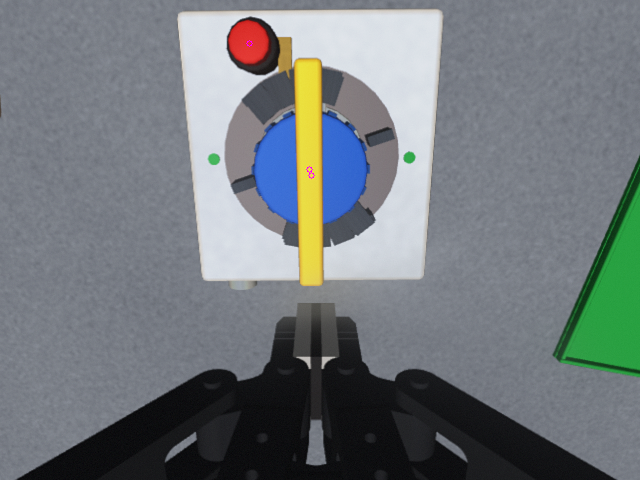

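The settled view puts the fin centre at (0.462, 0.200) with yaw 21°. The button measures (0.525, 0.266), against (0.526, 0.267) predicted from the unit geometry. I'll turn the jaws to lie along the fin so the linkage clears it, then go over the button.

```bash
python3 - <<'E'
from h import *
print(delta([.5255,.267,.2],np.radians(21)))
E
```

```text
[ 9.9300e+01 -4.5300e+01 -1.1730e+02 -1.5743e+00 -1.0000e-04  1.0000e-04]
```

>>> step_arm(
  targets=[
    [0,-45,-117,-1.57,0,0],
    [0,-45,-117,-1.57,0,0],
    [0,-45,-117,-1.57,0,0],
    [60,-45,-117,-1.57,0,0],
    [60,-45,-117,-1.57,0,0],
    [60,-45,-117,-1.57,0,0],
    [60,-45,-117,-1.57,0,0],
    [60,-45,-117,-1.57,0,0],
    [60,-45,-117,-1.57,0,0],
    [60,-45,-117,-1.57,0,0],
    [60,-45,-117,-1.57,0,0],
    [60,-45,-117,-1.57,0,0],
  ],
)

```text
time_s: 5.55
tcp_pos: [0.5254, 0.2664, 0.2392]
tool_rot: [-0.9, 1.571, -2.172]
wrist_force: [-0.2, 0.0, -0.0]
gripper_width: -0.001
```

>>> step_arm(
  targets=[
    [0,0,0,-0.08,0,0],
    [0,0,0,-0.08,0,0],
    [0,0,0,-0.08,0,0],
    [0,0,0,-0.08,0,0],
  ],
)

```text
time_s: 5.88
tcp_pos: [0.5253, 0.2664, 0.2392]
tool_rot: [-1.187, 1.571, -2.388]
wrist_force: [-0.4, -0.1, -0.4]
gripper_width: -0.001
```

```bash
python3 - <<'E'
from h import *
s=bot.read_state();print(s["q"].round(2),s["joint_vel"].round(2))
print(delta([.5255,.267,.16],np.radians(21)))
r=bot.camera("wrist");cv2.imwrite("pics/w4.png",r["img"][:,:,::-1])
l=bot.trace("wrist","release_top")
if l: print(l[0]["pixel"],atz(*ray("wrist",l[0]["pixel"],r),.122))
E
```

```text
[-0.1   0.6  -0.68  1.6   0.41  1.08 -0.52] [-0.   -0.    0.    0.    0.   -0.    0.01]
[ 7.92e+01  4.00e-01 -5.00e-01  3.60e-03  0.00e+00  1.00e-04]
[314.1, 238.5] [0.52541072 0.26698163 0.122     ]
```

View pics/w4.png

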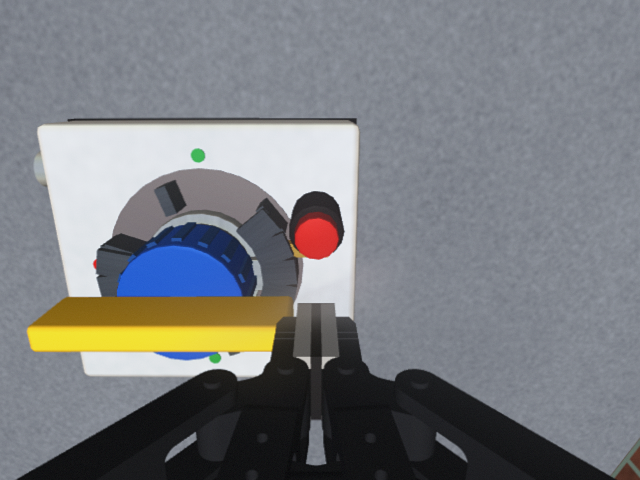

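The button shows at (317,236) and back-projects to (0.5254, 0.2670), on target. Moving down to press it.

>>> step_arm(
  targets=[
    [40,0,0,0,0,0],
    [75,0,0,0,0,0],
    [95,0,0,0,0,0],
    [99,0,0,0,0,0],
    [102,0,0,0,0,0],
    [104,0,0,0,0,0],
    [106,0,0,0,0,0],
    [108,0,0,0,0,0],
    [109,0,0,0,0,0],
    [109,0,0,0,0,0],
  ],
)

```text
time_s: 6.82
tcp_pos: [0.5262, 0.2675, 0.1318]
tool_rot: [1.848, 1.567, 0.649]
wrist_force: [0.1, 1.6, 3.0]
gripper_width: -0.001
```

>>> step_arm(
  targets=[
    [2,0,0,0,0,0],
    [4,0,0,0,0,0],
    [6,0,0,0,0,0],
    [6,0,0,0,0,0],
  ],
)

```text
time_s: 7.15
tcp_pos: [0.526, 0.2672, 0.1244]
tool_rot: [2.068, 1.568, 0.87]
wrist_force: [1.1, 1.1, 3.3]
gripper_width: -0.002
```

>>> step_arm(
  targets=[
    [1,0,0,0,0,0],
    [2,0,0,0,0,0],
    [2,0,0,0,0,0],
  ],
)

```text
time_s: 7.4
tcp_pos: [0.526, 0.2673, 0.124]
tool_rot: [1.677, 1.568, 0.479]
wrist_force: [-0.7, -0.3, 11.9]
gripper_width: 0.002
```

At 12 N the TCP stopped at z = 0.124, so the button top is at 0.110: bottomed out. I'll press slightly more, then retreat.

>>> step_arm(
  targets=[
    [1,0,0,0,0,0],
    [1,0,0,0,0,0],
    [0,0,0,0,0,0],
    [-35,0,0,0,0,0],
    [-75,0,0,0,0,0],
    [-110,0,0,0,0,0],
    [-150,0,0,0,0,0],
    [-150,0,0,0,0,0],
    [-150,0,0,0,0,0],
    [-150,0,0,0,0,0],
  ],
  jaw=0.6,
)

```text
time_s: 8.23
tcp_pos: [0.5242, 0.2649, 0.2706]
tool_rot: [-1.172, 1.566, -2.371]
wrist_force: [0.1, 0.1, 0.2]
gripper_width: 0.602
```

```bash
python3 - <<'E'
from h import *
s=bot.read_state();print(s["time_s"],s["q"].round(2),s["joint_vel"].round(2),s["tcp_pos"],s["gripper_width"])
print(delta([.4617,.1998,.26],np.radians(-69)))
r=bot.camera("wrist");cv2.imwrite("pics/w5.png",r["img"][:,:,::-1])
r=bot.camera("scene");cv2.imwrite("pics/s5.png",cv2.resize(r["img"][150:250,270:400,::-1],None,fx=5,fy=5,interpolation=cv2.INTER_CUBIC))
E
```

```text
8.2333 [-0.09  0.57 -0.69  1.56  0.39  1.16 -0.49] [-0.    0.02  0.01  0.02  0.   -0.   -0.  ] [0.52420554 0.26494571 0.27061569] 0.6017985061277118
[ 1.110e+01 -8.190e+01  3.800e+01  1.576e+00  5.000e-03  2.000e-03]
```

View pics/w5.png

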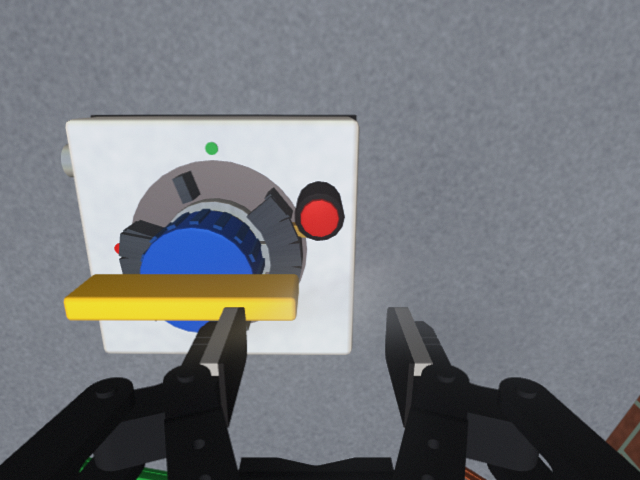

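View pics/s5.png

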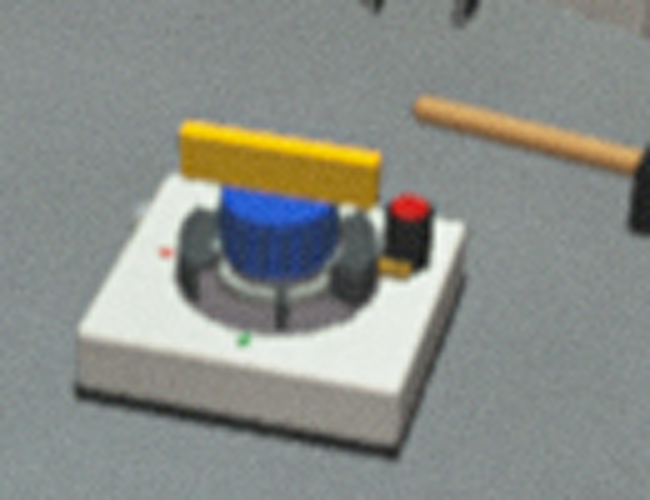

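The button is now almost flush with its collar (wrist px (320,217)). Next I go over the fin with the jaws across its thickness.

>>> step_arm(
  targets=[
    [10,-82,38,1.576,0,0],
    [10,-82,38,1.576,0,0],
    [10,-82,38,1.576,0,0],
    [10,-82,38,1.576,0,0],
    [10,-82,38,1.576,0,0],
    [10,-82,38,1.576,0,0],
    [10,-82,38,1.576,0,0],
    [10,-82,38,1.576,0,0],
    [10,-82,38,1.576,0,0],
    [10,-82,38,1.576,0,0],
    [10,-82,38,1.576,0,0],
    [10,-82,38,1.576,0,0],
  ],
)

```text
time_s: 9.33
tcp_pos: [0.4616, 0.2005, 0.2605]
tool_rot: [0.004, 1.566, -2.701]
wrist_force: [0.3, -0.6, 0.0]
gripper_width: 0.599
```

>>> step_arm(
  targets=[
    [0,0,0,0.08,0,0],
    [0,0,0,0.08,0,0],
    [0,0,0,0.08,0,0],
    [0,0,0,0.08,0,0],
    [0,0,0,0.08,0,0],
  ],
)

```text
time_s: 9.75
tcp_pos: [0.4624, 0.201, 0.2618]
tool_rot: [-0.065, 1.57, -2.842]
wrist_force: [-0.0, 0.6, -0.9]
gripper_width: 0.606
```

```bash
python3 m.py w6.png; python3 -c "
from h import *
print(delta([.4617,.1998,.148],np.radians(-69)))"
```

```text
9.75 [-0.23  0.39 -0.32  1.81  0.14  0.97 -1.81] [0.4624 0.201  0.2618] [ 0.001 -0.004  0.001 -0.005 -0.003 -0.001 -0.005]
release_top [253.6  96.3] 0.95 [0.5264 0.2657 0.122 ]
fin_mid [318.6 243.7] 0.71 [0.4625 0.1999 0.15  ]
filter_mid [252.9  97.9] 0.58 [0.5251 0.2668 0.115 ]
trace rel [260.2, 97.5] 0.63 [0.5272 0.2618 0.122 ]
fin box [[306.0, 125.0], [334.0, 125.0], [334.0, 284.0], [306.0, 284.0]]
[[0.525, 0.2307, 0.17], [0.53, 0.2176, 0.17], [0.4495, 0.1858, 0.17], [0.4439, 0.2005, 0.17]] [0.4871 0.2086 0.17  ]
red 255.0 94.0 44.0 42.0 [0.528  0.2653 0.122 ]
[ 1.143e+02  9.000e-01  1.400e+00 -3.600e-03 -1.000e-04  1.000e-04]
```

View pics/w6.png

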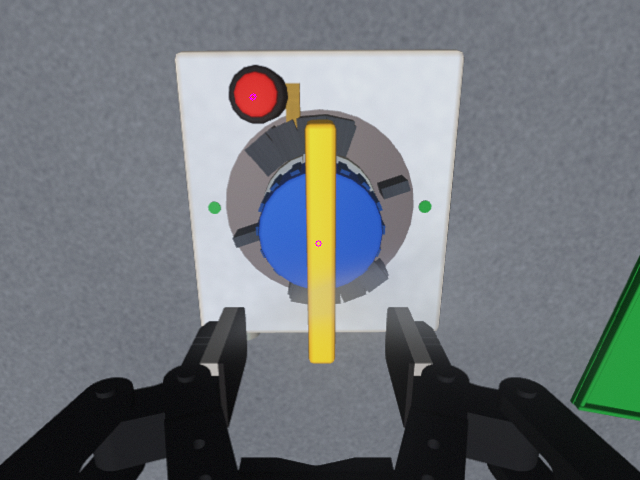

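The fin sits centred between the jaws (columns 306–334 at rows 125–362, gap centre about 316). Going down to grasp.

>>> step_arm(
  targets=[
    [40,1,1,0,0,0],
    [75,1,1,0,0,0],
    [98,1,1,0,0,0],
    [108,1,1,0,0,0],
    [113,1,1,0,0,0],
    [113,1,1,0,0,0],
    [113,1,1,0,0,0],
  ],
)

```text
time_s: 10.63
tcp_pos: [0.463, 0.2006, 0.1504]
tool_rot: [-3.018, 1.568, 0.486]
wrist_force: [-0.1, -0.0, 0.4]
gripper_width: 0.603
```

>>> step_arm(
  targets=[
    [0,0,0,0,0,0],
    [0,0,0,0,0,0],
    [0,0,0,0,0,0],
    [0,0,0,0,0,0],
    [0,0,0,0,0,0],
    [0,0,0,0,0,0],
  ],
  jaw=0,
  force=50,
)

```text
time_s: 11.13
tcp_pos: [0.4632, 0.1992, 0.1503]
tool_rot: [2.491, 1.568, -0.288]
wrist_force: [-0.1, -2.5, 6.2]
gripper_width: 0.179
```

Gripped: the opening of 0.18 corresponds to about 16 mm. Now I'll turn it counter-clockwise, first 0.6 rad.

>>> step_arm(
  targets=[
    [0,0,0,-0.08,0,0],
    [0,0,0,-0.16,0,0],
    [0,0,0,-0.24,0,0],
    [0,0,0,-0.32,0,0],
    [0,0,0,-0.4,0,0],
    [0,0,0,-0.48,0,0],
    [0,0,0,-0.56,0,0],
    [0,0,0,-0.6,0,0],
    [0,0,0,-0.6,0,0],
  ],
)

```text
time_s: 11.88
tcp_pos: [0.4625, 0.2013, 0.1502]
tool_rot: [-2.988, 1.568, 1.117]
wrist_force: [0.0, -0.2, 5.0]
gripper_width: 0.18
```

```bash
python3 m.py w7.png | head -2; python3 -c "
from h import *
s=bot.read_state();print(s['wrist_force'],s['wrist_torque'],delta([.4617,.1998,.150],np.radians(21)))"
```

```text
11.8833 [-0.15  0.55 -0.45  1.94  0.35  0.72 -1.42] [0.4625 0.2013 0.1502] [-0.007 -0.001  0.013  0.003 -0.004 -0.002 -0.032]
release_top [356.9  76.3] 0.74 [0.525  0.2661 0.122 ]
[0.26657598 0.61688959 5.18467262] [ 0.05633434  0.2018009  -0.00793747] [ 2.000e-01  2.000e-01  1.700e+00 -9.747e-01 -2.600e-03 -1.300e-03]
```

View pics/w7.png

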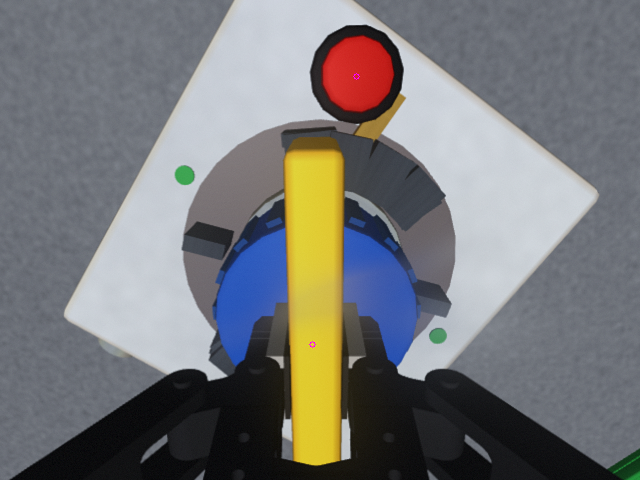

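The fin is turning with the gripper while the unit stays still, with low forces. Continuing to about 86°.

>>> step_arm(
  targets=[
    [0,0,0,-0.08,0,0],
    [0,0,0,-0.16,0,0],
    [0,0,0,-0.24,0,0],
    [0,0,0,-0.32,0,0],
    [0,0,0,-0.4,0,0],
    [0,0,0,-0.48,0,0],
    [0,0,0,-0.56,0,0],
    [0,0,0,-0.64,0,0],
    [0,0,0,-0.72,0,0],
    [0,0,0,-0.8,0,0],
    [0,0,0,-0.86,0,0],
    [0,0,0,-0.9,0,0],
  ],
)

```text
time_s: 13.18
tcp_pos: [0.4611, 0.2013, 0.1502]
tool_rot: [-2.822, 1.569, 2.184]
wrist_force: [-1.1, 1.2, 6.6]
gripper_width: 0.177
```

>>> step_arm(
  targets=[
    [0,0,0,0,0,0],
    [0,0,0,0,0,0],
    [0,0,0,0,0,0],
  ],
)

```text
time_s: 13.43
tcp_pos: [0.4614, 0.2013, 0.1502]
tool_rot: [-3.12, 1.569, 1.885]
wrist_force: [-1.2, 0.8, 6.5]
gripper_width: 0.181
```

```bash
python3 m.py w8.png | head -2; python3 -c "
from h import *
s=bot.read_state();T=Ro.from_euler('xyz',s['tool_rot']).as_matrix();print(s['wrist_force'],s['wrist_torque'],np.degrees(np.arctan2(T[1,1],T[0,1])))"
```

```text
13.4333 [ 0.01  0.61 -0.71  1.94  0.55  0.79 -0.71] [0.4614 0.2013 0.1502] [-0.001 -0.001  0.002 -0.001  0.     0.002  0.   ]
release_top [516.3 198.3] 0.55 [0.5214 0.2671 0.122 ]
[-2.11349839  0.20810609  6.08272093] [-0.09764892  0.57593933  0.0245854 ] 16.747101525317575
```

View pics/w8.png

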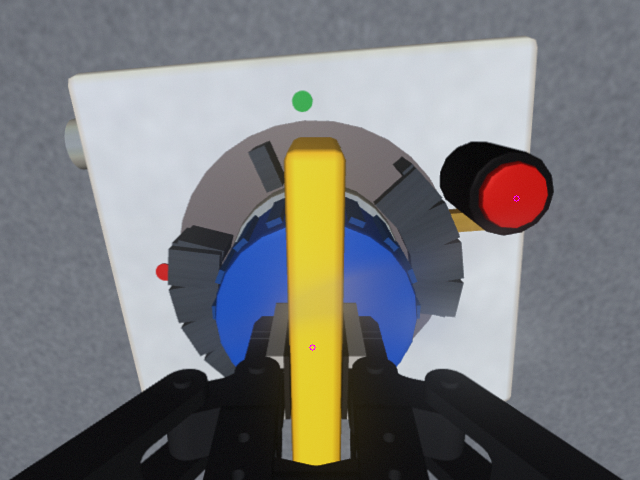

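The cartridge has turned about 86° and is still seated. Lifting straight up, slowly at first.

>>> step_arm(
  targets=[
    [0,0,0,0,0,0],
    [-4,0,0,0,0,0],
    [-8,0,0,0,0,0],
    [-13,0,0,0,0,0],
    [-20,0,0,0,0,0],
    [-28,0,0,0,0,0],
    [-38,0,0,0,0,0],
    [-50,0,0,0,0,0],
    [-62,0,0,0,0,0],
    [-74,0,0,0,0,0],
    [-80,0,0,0,0,0],
    [-80,0,0,0,0,0],
  ],
  force=70,
)

```text
time_s: 14.73
tcp_pos: [0.4628, 0.2007, 0.2312]
tool_rot: [1.743, 1.567, 0.464]
wrist_force: [-0.1, 0.2, -4.7]
gripper_width: 0.177
```

```bash
python3 - <<'E'
from h import *
s=bot.read_state();print(s["time_s"],s["wrist_force"],s["wrist_torque"],s["q"].round(2))
C={c:bot.camera(c) for c in ["scene","top"]}
rs=[]
for c in C:
    l=bot.trace(c,"tray"); 
    if not l: print("no",c);continue
    print(c,l[0]["score"])
    m=l[0]["pixels"].astype(np.uint8)
    k,_=cv2.findContours(m,cv2.RETR_EXTERNAL,cv2.CHAIN_APPROX_NONE);k=max(k,key=cv2.contourArea)
    q=cv2.approxPolyDP(cv2.convexHull(k),0.03*cv2.arcLength(k,True),True)[:,0].astype(float)
    P=np.array([atz(*ray(c,p,C[c]),.016) for p in q]);print(P.round(3).tolist(),P.mean(0))
    print([np.degrees(np.arctan2(*(P[(i+1)%len(P)]-P[i])[[1,0]])).round(1) for i in range(len(P))],[np.linalg.norm(P[(i+1)%len(P)]-P[i]).round(3) for i in range(len(P))])
cv2.imwrite("pics/s9.png",C["scene"]["img"][:,:,::-1])
cv2.imwrite("pics/t9.png",C["top"]["img"][:,:,::-1])
E
```

```text
14.7333 [-0.06371482  0.1861628  -4.698738  ] [0.13927097 0.03437954 0.04251841] [ 0.08  0.51 -0.79  1.84  0.43  0.97 -0.61]
no scene
top 0.88
[[0.629, -0.3, 0.016], [0.376, -0.337, 0.016], [0.347, -0.145, 0.016], [0.598, -0.105, 0.016]] [ 0.48779559 -0.22177603  0.016     ]
[np.float64(-171.6), np.float64(98.6), np.float64(9.2), np.float64(-81.0)] [np.float64(0.256), np.float64(0.194), np.float64(0.254), np.float64(0.197)]
```

View pics/s9.png

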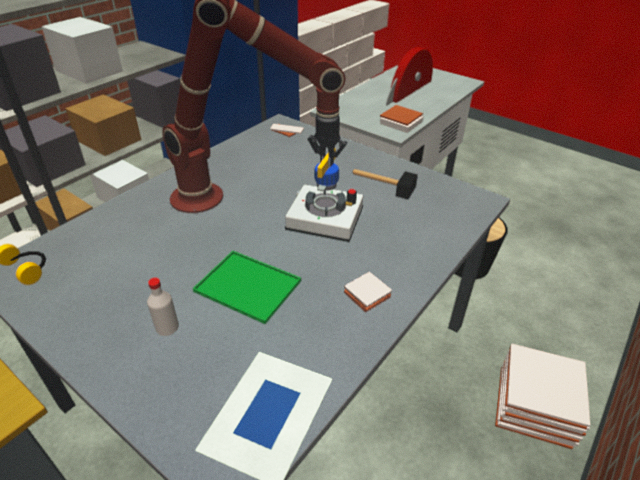

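View pics/t9.png

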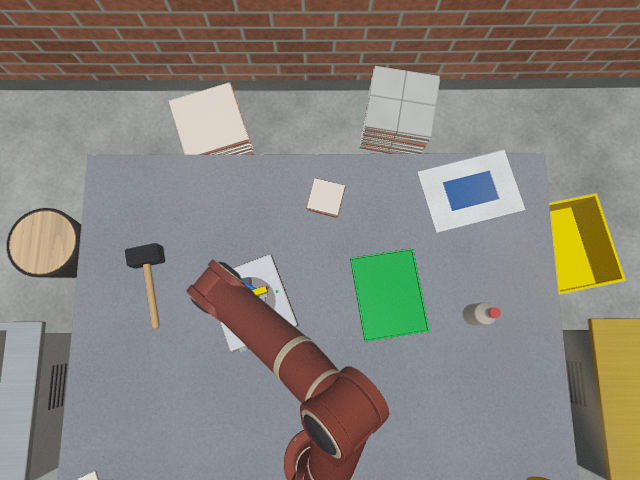

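Lifted clear: 4.7 N of weight, upright in the scene view at (325,165). The tray centre measures (0.488, −0.222) with sides of 0.255 by 0.195 m, matching the given size. Computing the transfer.

```bash
python3 -c "
from h import *
print(delta([.489,-.222,.231],np.radians(16.75)))"
```

```text
[-2.000e+00 -9.510e+01  4.115e+02 -4.000e-04  4.000e-04  1.600e-03]
```

>>> step_arm(
  targets=[
    [-2,-2,10,0,0,0],
    [-2,-7,30,0,0,0],
    [-2,-13,55,0,0,0],
    [-2,-19,82,0,0,0],
    [-2,-25,109,0,0,0],
    [-2,-31,136,0,0,0],
    [-2,-38,163,0,0,0],
    [-2,-44,190,0,0,0],
    [-2,-50,217,0,0,0],
    [-2,-56,240,0,0,0],
    [-2,-60,258,0,0,0],
    [-2,-62,267,0,0,0],
  ],
)

```text
time_s: 15.93
tcp_pos: [0.4789, -0.0781, 0.2305]
tool_rot: [-1.092, 1.568, -2.377]
wrist_force: [-0.6, -0.2, -5.3]
gripper_width: 0.179
```

>>> step_arm(
  targets=[
    [0,-2,10,0,0,0],
    [0,-7,30,0,0,0],
    [0,-13,55,0,0,0],
    [0,-19,82,0,0,0],
    [0,-25,109,0,0,0],
    [0,-29,130,0,0,0],
    [0,-32,140,0,0,0],
    [0,-33,144,0,0,0],
    [0,-33,144,0,0,0],
    [0,-33,144,0,0,0],
  ],
)

```text
time_s: 16.77
tcp_pos: [0.4896, -0.2186, 0.2314]
tool_rot: [2.822, 1.569, 1.546]
wrist_force: [0.0, 0.7, -4.0]
gripper_width: 0.181
```

```bash
python3 - <<'E'
from h import *
s=bot.read_state();print(s["time_s"],s["wrist_force"],s["wrist_torque"],s["q"].round(2))
print(delta([.489,-.222,.231],np.radians(16.75)))
for c in ["scene","wrist"]:
    r=bot.camera(c);im=r["img"][:,:,::-1]
    if c=="scene": im=cv2.resize(im[200:340,150:330],None,fx=4,fy=4,interpolation=cv2.INTER_CUBIC)
    cv2.imwrite(f"pics/{c}10.png",im)
E
```

```text
16.7667 [ 0.04052243  0.67478097 -3.96517273] [0.09796402 0.04668937 0.00970111] [ 0.89  0.56 -0.79  1.76  0.46  1.02  0.22]
[ 4.0e-01 -1.5e+00  3.1e+00  2.7e-03 -1.8e-03 -6.0e-04]
```

View pics/scene10.png

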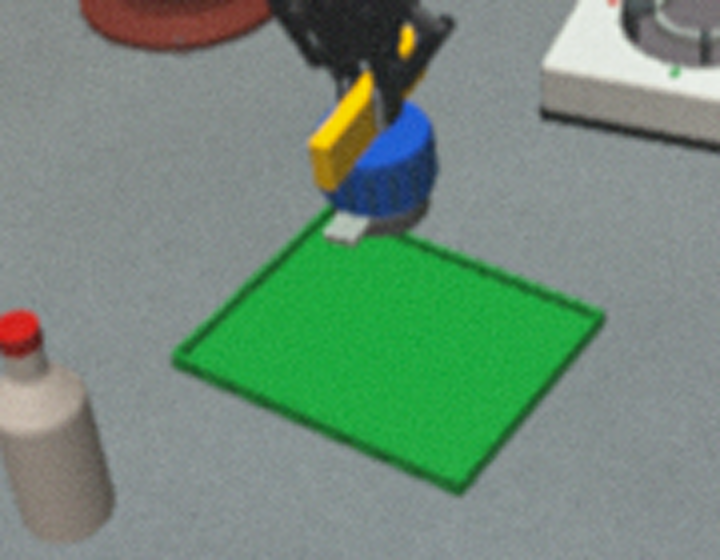

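View pics/wrist10.png

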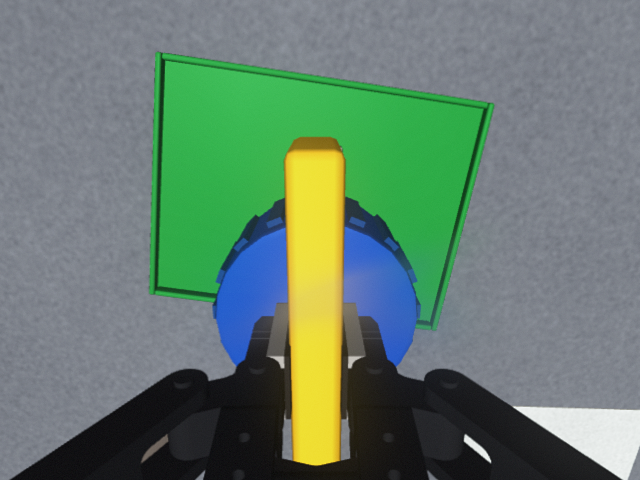

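It's over the tray centre and upright in the hand (the fin looks the same in the wrist view as before the lift). The foot should touch at TCP z ≈ 0.095. Going down to about 10 mm above the floor.

>>> step_arm(
  targets=[
    [10,-1,3,0,0,0],
    [28,-1,3,0,0,0],
    [50,-1,3,0,0,0],
    [72,-1,3,0,0,0],
    [92,-1,3,0,0,0],
    [108,-1,3,0,0,0],
    [118,-1,3,0,0,0],
    [124,-1,3,0,0,0],
    [128,-1,3,0,0,0],
    [130,-1,3,0,0,0],
    [130,-1,3,0,0,0],
    [130,-1,3,0,0,0],
  ],
)

```text
time_s: 17.87
tcp_pos: [0.49, -0.2242, 0.102]
tool_rot: [0.987, 1.569, -0.292]
wrist_force: [-1.1, -0.5, -4.0]
gripper_width: 0.178
```

>>> step_arm(
  targets=[
    [1,0,0,0,0,0],
    [2,0,0,0,0,0],
    [3,0,0,0,0,0],
    [4,0,0,0,0,0],
    [4,0,0,0,0,0],
    [4,0,0,0,0,0],
  ],
)

```text
time_s: 18.37
tcp_pos: [0.4893, -0.2241, 0.0972]
tool_rot: [-2.475, 1.571, 2.53]
wrist_force: [-0.5, -0.9, -4.3]
gripper_width: 0.175
```

>>> step_arm(
  targets=[
    [0.5,0,0,0,0,0],
    [1,0,0,0,0,0],
    [1.5,0,0,0,0,0],
    [2,0,0,0,0,0],
    [2,0,0,0,0,0],
  ],
)

```text
time_s: 18.78
tcp_pos: [0.4894, -0.2241, 0.0954]
tool_rot: [0.907, 1.571, -0.372]
wrist_force: [-0.4, 0.4, -2.8]
gripper_width: 0.173
```

>>> step_arm(
  targets=[
    [0.5,0,0,0,0,0],
    [1,0,0,0,0,0],
    [1,0,0,0,0,0],
    [1,0,0,0,0,0],
  ],
)

```text
time_s: 19.12
tcp_pos: [0.4896, -0.2239, 0.0953]
tool_rot: [0.429, 1.57, -0.85]
wrist_force: [-1.6, 1.1, 5.9]
gripper_width: 0.179
```

In contact: the wrist force went from −4.7 to +5.9 N at the expected height. I'll ease off half a millimetre and release.

>>> step_arm(
  targets=[
    [-0.5,0,0,0,0,0],
    [-0.5,0,0,0,0,0],
  ],
)

```text
time_s: 19.28
tcp_pos: [0.4896, -0.224, 0.0953]
tool_rot: [0.96, 1.57, -0.319]
wrist_force: [-1.5, 2.0, 5.2]
gripper_width: 0.179
```

>>> step_arm(
  targets=[
    [0,0,0,0,0,0],
    [0,0,0,0,0,0],
    [0,0,0,0,0,0],
    [0,0,0,0,0,0],
    [0,0,0,0,0,0],
    [0,0,0,0,0,0],
  ],
  jaw=0.6,
)

```text
time_s: 19.78
tcp_pos: [0.4894, -0.2242, 0.0947]
tool_rot: [1.926, 1.571, 0.647]
wrist_force: [-0.3, 1.1, 1.1]
gripper_width: 0.6
```

```bash
python3 - <<'E'
from h import *
s=bot.read_state();print(s["time_s"],s["wrist_force"],s["gripper_width"])
r=bot.camera("wrist");cv2.imwrite("pics/w11.png",r["img"][:,:,::-1])
E
```

```text
19.7833 [-0.28474552  1.10664534  1.12429261] 0.599749207419646
```

View pics/w11.png

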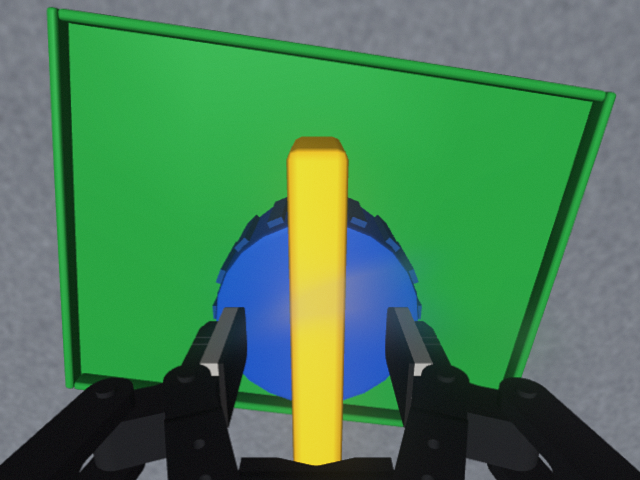

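Released, with both pads clear of the fin (gap from column 245 to 387, fin at 288–347). Retreating upwards.

>>> step_arm(
  targets=[
    [-8,0,0,0,0,0],
    [-20,0,0,0,0,0],
    [-40,0,0,0,0,0],
    [-70,0,0,0,0,0],
    [-100,0,0,0,0,0],
    [-130,0,0,0,0,0],
    [-160,0,0,0,0,0],
    [-180,0,30,0,0,0],
    [-180,0,30,0,0,0],
    [-180,0,30,0,0,0],
    [-180,0,30,0,0,0],
    [-180,0,30,0,0,0],
  ],
)

```text
time_s: 20.83
tcp_pos: [0.4973, -0.2519, 0.2744]
tool_rot: [-2.466, 1.569, 2.539]
wrist_force: [-0.7, -0.3, 0.8]
gripper_width: 0.6
```

```bash
python3 - <<'E'
from h import *
s=bot.read_state();print(s["time_s"],s["tcp_pos"],s["wrist_force"])
C={c:bot.camera(c) for c in ["scene","top","wrist"]}
for c in ["scene","wrist"]:
    im=C[c]["img"][:,:,::-1]
    if c=="scene": im=cv2.resize(im[200:340,150:330],None,fx=4,fy=4,interpolation=cv2.INTER_CUBIC)
    cv2.imwrite(f"pics/{c}12.png",im)
for n,z in [("filter_mid",.06),("fin_mid",.095),("tiles_mid",.016),("bottle_mid",.09),("mallet_mid",.032)]:
    for c in C:
        l=bot.tip_of(c,n)
        if l: print(n,c,round(l[0]["score"],2),atz(*ray(c,l[0]["pixel"],C[c]),z).round(3))
E
```

```text
20.8333 [ 0.49731412 -0.25187871  0.27436481] [-0.70856885 -0.31772331  0.81375325]
filter_mid scene 0.18 [ 0.818 -0.073  0.06 ]
filter_mid top 0.84 [ 0.488 -0.223  0.06 ]
filter_mid wrist 0.84 [ 0.491 -0.224  0.06 ]
fin_mid scene 0.63 [ 0.504 -0.225  0.095]
fin_mid top 0.8 [ 0.496 -0.228  0.095]
fin_mid wrist 0.58 [ 0.491 -0.225  0.095]
tiles_mid scene 0.68 [ 0.798 -0.035  0.016]
tiles_mid top 0.97 [ 0.8   -0.03   0.016]
bottle_mid scene 0.61 [ 0.425 -0.483  0.09 ]
bottle_mid top 0.69 [ 0.434 -0.474  0.09 ]
mallet_mid scene 0.85 [0.523 0.527 0.032]
```

View pics/scene12.png

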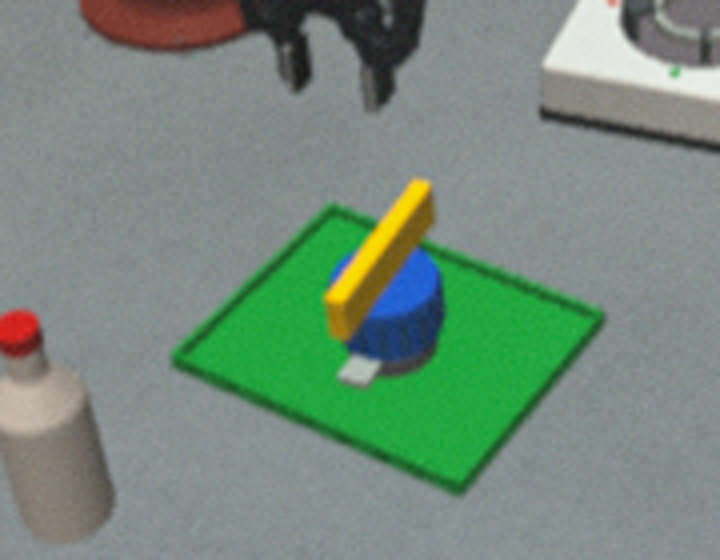

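View pics/wrist12.png

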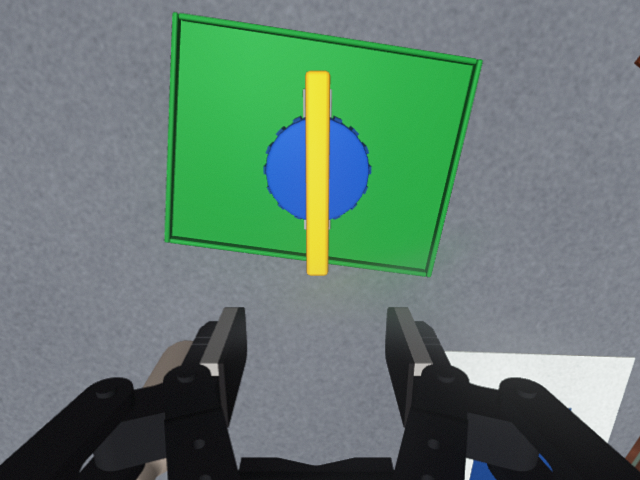

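The cartridge stands upright in the middle of the tray (about (0.490, −0.224)), the gripper is well clear, and the bystanders haven't moved. Handing in.

```bash
python3 -c "
from station import bot
print(bot.job_done())"
```

```text
the job is handed in; nothing more can be done
None
```

The cartridge is off the unit and standing upright near the middle of the green tray. I handed the job in at about 21 s of the 69 s allowed; no verdict is reported.

- **Button:** I pressed it to its stop. The wrist force rose to 12 N with the button top at about 110 mm, and the pictures afterwards show it almost flush with its collar.
- **Turn and lift:** I turned the cartridge about 86° counter-clockwise by the fin, with wrist forces under about 7 N, then lifted it straight up. It weighed about 4.7 N in the hand.
- **Set-down:** The foot touched at the expected height with about 10 N on the tray. I then opened the jaws and backed away.

**Last checks:** The top and wrist cameras put the cartridge at about (0.490, −0.224), within a few mm of the tray centre at about (0.488, −0.222). The pictures show it upright and the gripper clear of it.

**Disagreements:**
- The scene network's cartridge point was wrong (score 0.18), so I ignored it.
- The scene camera put the mallet about 30 mm from the first two-camera estimate. That was one camera with an assumed height; the arm never went near the mallet.
- The tiles and bottle came out within about 1 cm of where they started.

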